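Line up the clay jars by size on the cedar shelf

TASK

Line up the four clay jars by size on the low cedar shelf, one upright in the middle of each cork coaster: the largest on the coaster nearest the tortilla press, then ever smaller to the smallest at the far end. Set each jar down gently without dropping it or tipping it over, and leave the turquoise cup where it stands.

Things in the scene. Friction and masses are not known exactly. Their poses are not given: they have to be found in the camera images.
- jar_a_mid (a point): the smallest of four lidded clay jars: a loose plain upright cylinder of terracotta with a flat pale wooden lid, 38 mm in diameter, 48 mm tall lid included (the top 10 mm are the lid, 6 mm narrower than the jar); stands upright on the worktop at the start; the point is its centre, 24 mm above its underside; its z axis is the jar's axis, up
- jar_b_mid (a point): the second smallest of four lidded clay jars: a loose plain upright cylinder of terracotta with a flat pale wooden lid, 44 mm in diameter, 64 mm tall lid included (the top 10 mm are the lid, 6 mm narrower than the jar); stands upright on the worktop at the start; the point is its centre, 32 mm above its underside; its z axis is the jar's axis, up
- jar_c_mid (a point): the second largest of four lidded clay jars: a loose plain upright cylinder of terracotta with a flat pale wooden lid, 50 mm in diameter, 82 mm tall lid included (the top 10 mm are the lid, 6 mm narrower than the jar); stands upright on the worktop at the start; the point is its centre, 41 mm above its underside; its z axis is the jar's axis, up
- jar_d_mid (a point): the largest of four lidded clay jars: a loose plain upright cylinder of terracotta with a flat pale wooden lid, 56 mm in diameter, 100 mm tall lid included (the top 10 mm are the lid, 6 mm narrower than the jar); stands upright on the worktop at the start; the point is its centre, 50 mm above its underside; its z axis is the jar's axis, up
- coaster1: fixed round cork coaster, 66 mm in diameter, 3 mm thick, on top of the low cedar shelf (a board 100 mm deep, 360 mm long, its top 35 mm above the worktop); the one at the shelf's left end as the robot sees it (+y); neighbours are about 85 mm apart; origin: centre of its underside, so a jar stands 3 mm above it; its x axis points across the shelf, away from the robot, its y axis along the shelf to the left
- coaster2: fixed round cork coaster, 66 mm in diameter, 3 mm thick, on top of the low cedar shelf (a board 100 mm deep, 360 mm long, its top 35 mm above the worktop); one of the two inner ones; numbered in order from left (+y) to right (-y); neighbours are about 85 mm apart; origin: centre of its underside, so a jar stands 3 mm above it; its x axis points across the shelf, away from the robot, its y axis along the shelf to the left
- coaster3: fixed round cork coaster, 66 mm in diameter, 3 mm thick, on top of the low cedar shelf (a board 100 mm deep, 360 mm long, its top 35 mm above the worktop); one of the two inner ones; numbered in order from left (+y) to right (-y); neighbours are about 85 mm apart; origin: centre of its underside, so a jar stands 3 mm above it; its x axis points across the shelf, away from the robot, its y axis along the shelf to the left
- coaster4: fixed round cork coaster, 66 mm in diameter, 3 mm thick, on top of the low cedar shelf (a board 100 mm deep, 360 mm long, its top 35 mm above the worktop); the one at the shelf's right end (-y); neighbours are about 85 mm apart; origin: centre of its underside, so a jar stands 3 mm above it; its x axis points across the shelf, away from the robot, its y axis along the shelf to the left
- press_mid (a point): black cast iron tortilla press, two round plates 170 mm across with a lever lying over the top, 80 mm high, fixed on the worktop just past one end of the shelf (left or right; a grey stone mortar 150 mm across and 126 mm high with its pestle stands past the other end); the point is in its middle, 35 mm above the worktop
- cup_mid (a point): loose turquoise ceramic cup, open, 72 mm across the rim, 75 mm high, standing among the jars; to be left where it is; the point is its centre, 37.5 mm above its underside

How it is judged:
At the end, for the whole second after the job is handed in: Each jar stands upright (within 0.1 rad) on its own coaster, its axis within 15 mm of the coaster's centre and its height within 5 mm of standing on it, in order of size with the largest on the coaster nearest the press; all released and at rest (under 20 mm/s); the cup within 20 mm of its start (((horizontal distance between press_mid and coaster1 below 0.28 m and horizontal distance between jar_d_mid and coaster1 below 0.015 m and z of jar_d_mid in the frame of coaster1 between 0.048 and 0.058 m and horizontal distance between jar_c_mid and coaster2 below 0.015 m and z of jar_c_mid in the frame of coaster2 between 0.039 and 0.049 m and horizontal distance between jar_b_mid and coaster3 below 0.015 m and z of jar_b_mid in the frame of coaster3 between 0.03 and 0.04 m and horizontal distance between jar_a_mid and coaster4 below 0.015 m and z of jar_a_mid in the frame of coaster4 between 0.022 and 0.032 m) or (horizontal distance between press_mid and coaster4 below 0.28 m and horizontal distance between jar_a_mid and coaster1 below 0.015 m and z of jar_a_mid in the frame of coaster1 between 0.022 and 0.032 m and horizontal distance between jar_b_mid and coaster2 below 0.015 m and z of jar_b_mid in the frame of coaster2 between 0.03 and 0.04 m and horizontal distance between jar_c_mid and coaster3 below 0.015 m and z of jar_c_mid in the frame of coaster3 between 0.039 and 0.049 m and horizontal distance between jar_d_mid and coaster4 below 0.015 m and z of jar_d_mid in the frame of coaster4 between 0.048 and 0.058 m)) and angle between each of jar_a_mid, jar_b_mid, jar_c_mid, jar_d_mid's own z axis and vertical below 0.1 rad and linear speed of each of jar_a, jar_b, jar_c, jar_d below 0.02 m/s and contact force between each of jar_a, jar_b, jar_c, jar_d and the fingers below 0.1 N and distance of cup_mid from where it was at the start of the episode below 0.02 m); the robot touches nothing.
It fails at once if the turquoise cup is shifted by more than 20 mm (distance of cup_mid from where it was at the start of the episode above 0.02 m).
It fails at once if a jar is tipped over (leans more than 0.7 rad) (angle between any of jar_a_mid, jar_b_mid, jar_c_mid, jar_d_mid's own z axis and vertical above 0.7 rad).
It fails at once if a jar is dropped (moves faster than 0.7 m/s out of the fingers, a fall of about 25 mm) ((contact force between jar_a and the fingers below 0.05 N and linear speed of jar_a above 0.7 m/s) or (contact force between jar_b and the fingers below 0.05 N and linear speed of jar_b above 0.7 m/s) or (contact force between jar_c and the fingers below 0.05 N and linear speed of jar_c above 0.7 m/s) or (contact force between jar_d and the fingers below 0.05 N and linear speed of jar_d above 0.7 m/s)).
It also fails if it takes over 109 s, if anything falls off the work surface, if the arm or the gripper's body presses on something with over 40 N, if the wrist force passes 120 N, or if a joint passes its speed limit or range.

ROBOT

A 7-joint arm with a two-finger parallel gripper is mounted at the origin on the work surface. World frame = base frame: x ahead of the robot, y to its left, z up, the work surface at z = 0. Lengths are in m, angles in rad, forces in N, time in s.
With the tool pointing down it reaches from about 0.425 to 0.925 m from the base axis. Payload 6.8 kg.
Tool frame: the origin (TCP) lies at the very end of the fingers, on their centre line; the grasp point (between the pads) lies 19 mm behind it; z points along the fingers, x is the direction in which the jaws open and shut, and the axes are right-handed (so a half turn about z gives the same grasp; the last joint's range is limited). The gripper opens to 85 mm and grips with 20 to 120 N. Pads are 22 mm wide; open, the fingers measure 114 mm over their backs; the gripper's body (76 mm by 85 mm) begins 54 mm behind the grasp point. The pads swing forward as they close: fully open they stand 13 mm farther back than shut.
Start: joints at [-1.327, 0.477, 0.022, 1.555, -0.011, 1.109, -0.083], TCP at [0.233, 0.634, 0.231] pointing down, gripper open.
Joint ranges: [-2.96, 2.96], [-0.34, 2.1], [-1.41, 1.46], [0.24, 2.44], [-1.37, 4.51], [0.17, 1.92], [-2.96, 2.96]. Speed limits (rad/s): [2.39, 2.39, 3.14, 3.14, 3.14, 3.14, 3.14].

INTERFACE

Orientations are given as a unit quaternion [w, x, y, z].
In Python, from station import sense, camera, finish_job gives the robot as it stands.
- The arm moves only by the tool apply_moves, never from a script. Its argument "plan" is a list of rows, each an object of numbers: "dx", "dy", "dz": the shift along the tool's x, y, z in units of 50 mm (1.0 is 50 mm); "yaw": the turn about the tool's z in units of 5 degrees (1.0 is 5 degrees); "gripper": the closure, from -1 (fully open) to 1 (shut), so that 0 is half open. In form: [{"dx": .., "dy": .., "dz": .., "yaw": .., "gripper": ..}, ...]. A call has 1 to 5 rows; each row is the pose to reach, as a shift and turn from the pose measured when the call began, along the tool's axes at that moment; what a row does not reach only later rows make up. A row lasts 1/10 s, in which the tool goes at most 50 mm and 8.59 degrees, less where a joint would pass 70% of its speed; a pose out of reach is approached as far as the arm can. A call with a gripper value outside its range is refused whole. The fingers move at their own pace and stop on an object; "force" is the grip in N (left out, the last holds). Time passes only in rows, so rows that repeat a pose let the fingers close. It gives the time, the measured TCP pose, the force and the opening at its end, in the units of the state.
- sense(): the state, without advancing time (a new reading comes with each control period).
- camera(name): name is "scene" or "top" or "wrist"; returns a dict with "img" (420x560x3 uint8, blue, green, red), "depth" (420x560 float32, m along the optical axis (not along the pixel's ray), 0 where there is no reading), "intrinsics" (3x3 intrinsics, pixels), "dist" ([k1, k2, p1, p2, k3] as OpenCV has them; the pictures are not rectified), "rvec" (rotation vector, rad) and "tvec" (3), from world to camera coordinates, as OpenCV has them. Camera axes: x right, y down, z forward; pixel columns grow to the right and rows downward; lengths in m; the calibration is good to about 2 mm. A picture is of the moment at which its call begins.
- finish_job(): hands the job in, once; it reports no verdict.
The state is a dict: "t": time; "joint_pos": joint angles; "joint_velocities": joint speeds; "effort": joint torques, N m; "position": TCP position; "eef_rot": TCP orientation; "ft_force": force on the tool from outside, world axes, zero at the start; "ft_torque": the same for the moment, N m; "finger_gap": finger opening in m.
Only numpy, scipy, OpenCV 4.12 (cv2) and the standard library are available. Lean on these libraries where they do the work, as an engineer would, in place of code of your own. Each camera call takes 0.05 s, during which the arm holds its last target. There are 200 camera calls.

## Working session

There is one attempt and no reset: what is moved stays moved. The work goes in short steps, Python scripts to look and compute and a tool call to move; the robot and the scene stay as the last step left them, time stands still between calls to the robot, and variables do not carry over. Pictures are saved under pics/ and viewed, about 12 in all and at most 16, crops included, and the job is handed in when it is done.

Besides the shell and the picture viewer there is one more tool, called after "Emit:" as name([rows], argument=value, ...), one row to a line, values as JSON. apply_moves: Moves the arm, as the interface text tells. Its arguments: {"type":"object","properties":{"plan":{"type":"array"},"force":{"type":"number"}},"required":["plan"]}

```bash
mkdir -p pics; cat > h.py <<'E'
import numpy as np,cv2
from station import sense,camera,finish_job
def cloud(c):
    K=c["intrinsics"];d=c["depth"];h,w=d.shape
    u,v=np.meshgrid(np.arange(w),np.arange(h))
    p=cv2.undistortPoints(np.stack([u,v],-1).reshape(-1,1,2).astype(np.float64),np.array(K),np.array(c["dist"])).reshape(h,w,2)
    X=np.dstack([p[...,0]*d,p[...,1]*d,d])
    R=cv2.Rodrigues(np.array(c["rvec"]))[0]
    W=(X-np.array(c["tvec"]).reshape(3))@R
    W[d==0]=np.nan
    return W
E
python3 - <<'E'
from h import *
print(sense())
a=[]
for n in ("scene","top"):
    c=camera(n);cv2.imwrite(f"pics/{n}1.png",c["img"]);W=cloud(c);np.save(n+"W.npy",W);np.save(n+"I.npy",c["img"])
    print(n,np.round(-cv2.Rodrigues(np.array(c["rvec"]))[0].T@np.array(c["tvec"]).ravel(),3),c["intrinsics"])
E
```

```text
{'t': 0.0, 'joint_pos': array([-1.32713324,  0.47779281,  0.02234653,  1.55648726, -0.01150117,
        1.10929842, -0.08307016]), 'joint_velocities': array([-1.82252327e-03,  1.03916792e-03, -5.51702062e-04, -1.35104985e-03,
       -1.73638772e-03,  6.55482750e-04,  9.46366591e-05]), 'effort': array([ 8.00603743e-05, -5.96431446e+01,  1.60795480e+00, -2.81200737e+01,
        1.24143870e-02,  9.22142935e-03,  1.33849625e-05]), 'position': array([0.23238246, 0.63308678, 0.23031562]), 'eef_rot': array([ 5.87780946e-04,  8.19911741e-01,  5.72489192e-01, -7.19129346e-04]), 'ft_force': array([0.09469134, 0.30022975, 0.57499275]), 'ft_torque': array([-0.01846692, -0.01991703,  0.00220196]), 'finger_gap': 0.08549233521606014}
scene [1.067 0.073 0.712] [[382.6052685    0.         289.88436387]
 [  0.         382.6052685  209.97408365]
 [  0.           0.           1.        ]]
top [0.401 0.015 1.028] [[449.20839053   0.         280.60893253]
 [  0.         449.20839053 208.71616183]
 [  0.           0.           1.        ]]
```

View pics/scene1.png

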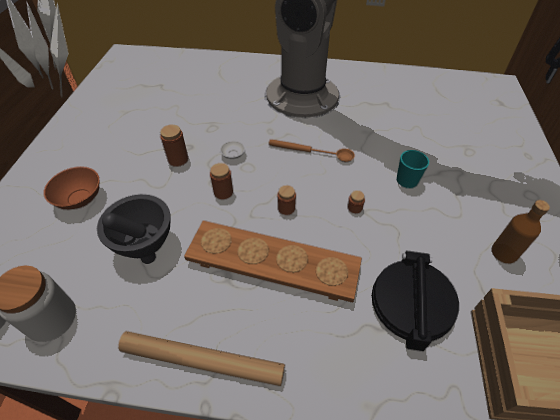

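View pics/top1.png

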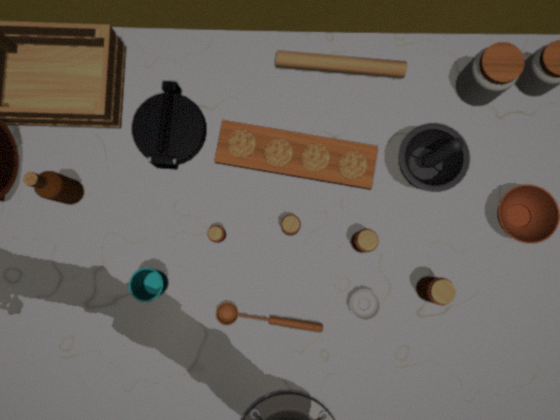

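The scene shows the shelf with four coasters. The press is at its left (+y) end, at top-view (170,128), and the mortar is at the right (435,157). In the top view the jar lids are near (216,233), (290,224), (366,240) and (440,291), and the cup is at (147,284). So the order is d→1, c→2, b→3, a→4.

```bash
cat > m.py <<'E'
from h import *
J={'a':(216,233,.048,38),'b':(290,224,.064,44),'c':(366,240,.082,50),'d':(440,291,.1,56)}
def ray(c,uv,z):
    R=cv2.Rodrigues(np.array(c["rvec"]))[0];t=np.array(c["tvec"]).ravel()
    p=cv2.undistortPoints(np.array(uv,float).reshape(-1,1,2),np.array(c["intrinsics"]),np.array(c["dist"])).reshape(-1,2)
    D=np.c_[p,np.ones(len(p))]@R; o=-R.T@t
    return o+D*((z-o[2])/D[:,2])[:,None]
def blob(m,u,v):
    n,L,s,ce=cv2.connectedComponentsWithStats(m.astype(np.uint8))
    ids=np.unique(L[v-4:v+5,u-4:u+5]);ids=ids[ids>0]
    k=ids[np.argmax(s[ids,4])]; cn=cv2.findContours((L==k).astype(np.uint8),0,1)[0][0].reshape(-1,2)
    return s[k],cn
E
python3 - <<'E'
from m import *
c=camera("top");W=cloud(c);im=c["img"];hsv=cv2.cvtColor(im,cv2.COLOR_BGR2HSV)
z=W[...,2]
print("table z",np.nanmedian(z[250:280,240:270]),np.nanmedian(z[350:380,480:520]))
for k,(u,v,zz,d) in J.items():
    m=(abs(z-zz)<.008)
    s,cn=blob(m,u,v); p=ray(c,cn,zz); (x,y),r=cv2.minEnclosingCircle(p[:,:2].astype(np.float32))
    lid=(hsv[...,2]>120)&(hsv[...,1]>60)
    s2,cn2=blob(lid&(abs(z-zz)<.012),u,v); q=ray(c,cn2,zz);(x2,y2),r2=cv2.minEnclosingCircle(q[:,:2].astype(np.float32))
    print(k,s,np.round([x,y,r],4),s2,np.round([x2,y2,r2],4),"zmed",np.nanmedian(z[v-3:v+4,u-3:u+4]))
for i,(u,v) in enumerate([(242,143),(278,152),(315,157),(353,165)]):
    print(i+1,hsv[v,u],z[v,u],hsv[v-25 if 0 else v+22,u])
    cor=(hsv[...,1]<hsv[v-3:v+4,u-3:u+4,1].mean()+35)&(z>.025)&(z<.06)
    cor=cv2.morphologyEx(cor.astype(np.uint8),cv2.MORPH_CLOSE,np.ones((5,5)))
    s,cn=blob(cor,u,v);p=ray(c,cn,.038);(x,y),r=cv2.minEnclosingCircle(p[:,:2].astype(np.float32));e=cv2.fitEllipse(p[:,:2].astype(np.float32)*1000)
    print(s,np.round([x,y,r],4),np.round(e[0],1),np.round(e[1],1))
m=(z>.02)&(z<.2)
for n,(u,v) in dict(cup=(147,284),press=(170,128),mortar=(435,157),shelf=(260,155)).items():
    s,cn=blob(m,u,v);P=W[m&(cv2.drawContours(np.zeros(z.shape,np.uint8),[cn],-1,1,-1)>0)]
    print(n,np.round(np.nanmin(P,0),3),np.round(np.nanmax(P,0),3))
s,cn=blob((z>.025)&(z<.06),297,155);print(cv2.minAreaRect(ray(c,cn,.035)[:,:2].astype(np.float32)))
cv2.imwrite("pics/crop.png",cv2.resize(im[100:320,100:470],None,fx=2,fy=2))
w=camera("wrist");cv2.imwrite("pics/w.png",w["img"])
E
```

```text
table z -0.0006752786505426856 -0.0005492504443493589
a [208 226  15  14 167] [0.4572 0.1702 0.0167] [208 227  13  13 135] [0.4559 0.1733 0.0152] zmed 0.04753932805188496
b [282 215  17  18 242] [0.4803 0.0069 0.0191] [283 216  16  16 195] [0.4792 0.0072 0.018 ] zmed 0.0631682343104973
c [357 230  21  20 341] [ 0.4492 -0.154   0.022 ] [359 231  19  19 294] [ 0.4484 -0.1566  0.0211] zmed 0.08154138698558869
d [430 279  26  25 494] [ 0.3489 -0.3022  0.0254] [432 280  24  24 417] [ 0.3488 -0.3053  0.0237] zmed 0.09921185234997797
1 [ 18 123 129] 0.03798821544579961 [ 12 146 122]
[ 214  120  164   69 7001] [ 0.6401 -0.0008  0.184 ] [ 6.4e+02 -5.0e-01] [109.4 473.9]
2 [ 18 130 126] 0.03947459987874935 [  5  14 106]
[ 214  120  164   69 7001] [ 0.6401 -0.0008  0.184 ] [ 6.4e+02 -5.0e-01] [109.4 473.9]
3 [ 17 123 129] 0.03981778253832443 [ 12 118  80]
[ 214  120  164   69 7001] [ 0.6401 -0.0008  0.184 ] [ 6.4e+02 -5.0e-01] [109.4 473.9]
4 [ 18 124 130] 0.037252876696728034 [  9  16 109]
[ 214  120  164   69 7001] [ 0.6401 -0.0008  0.184 ] [ 6.4e+02 -5.0e-01] [109.4 473.9]Traceback (most recent call last):
  File "<stdin>", line 19, in <module>
  File "m.py", line 11, in blob
    k=ids[np.argmax(s[ids,4])]; cn=cv2.findContours((L==k).astype(np.uint8),0,1)[0][0].reshape(-1,2)
          ~~~~~~~~~^^^^^^^^^^
    return _wrapfunc(a, 'argmax', axis=axis, out=out, **kwds)
    return bound(*args, **kwds)
ValueError: attempt to get argmax of an empty sequence
```

```bash
python3 - <<'E'
from m import *
c=camera("top");W=cloud(c);im=c["img"];hsv=cv2.cvtColor(im,cv2.COLOR_BGR2HSV);z=W[...,2]
for i,(u,v) in enumerate([(242,143),(278,152),(315,157),(353,165)]):
    cor=((hsv[...,0]>=15)&(hsv[...,0]<25)&(z>.025)&(z<.05)).astype(np.uint8)
    cor=cv2.morphologyEx(cor,cv2.MORPH_OPEN,np.ones((3,3)))
    s,cn=blob(cor,u,v);cn=cv2.convexHull(cn).reshape(-1,2);p=ray(c,cn,.038);(x,y),r=cv2.minEnclosingCircle(p[:,:2].astype(np.float32));e=cv2.fitEllipse(p[:,:2].astype(np.float32)*1000)
    print(i+1,s,np.round([x,y,r],4),np.round(e[0],1),np.round(e[1],1))
s,cn=blob((z>.025)&(z<.06),297,155);print(cv2.minAreaRect(ray(c,cn,.035)[:,:2].astype(np.float32)))
m=(z>.015)&(z<.25)
for n,(u0,u1,v0,v1) in dict(cup=(120,175,255,310),press=(125,212,75,175),mortar=(395,475,115,195),mm=(395,475,115,195)).items():
    P=W[v0:v1,u0:u1][m[v0:v1,u0:u1]]; print(n,np.round(np.nanmin(P,0),3),np.round(np.nanmax(P,0),3))
w=camera("wrist");cv2.imwrite("pics/w.png",w["img"])
# second view of jars from scene cam
c=camera("scene");W=cloud(c);z=W[...,2]
for n,(u,v) in dict(a=(356,196),b=(287,191),c=(220,171),d=(171,130)).items():
    zz=J[n][2]; s,cn=blob(abs(z-zz)<.004,u,v);p=ray(c,cn,zz);(x,y),r=cv2.minEnclosingCircle(p[:,:2].astype(np.float32));print(n,s,np.round([x,y,r],4))
hsv=cv2.cvtColor(c["img"],cv2.COLOR_BGR2HSV)
for i,(u,v) in enumerate([(332,270),(292,259),(253,250),(216,240)]):
    cor=((hsv[...,0]>=15)&(hsv[...,0]<25)&(z>.025)&(z<.05)).astype(np.uint8)
    cor=cv2.morphologyEx(cor,cv2.MORPH_OPEN,np.ones((3,3)))
    s,cn=blob(cor,u,v);cn=cv2.convexHull(cn).reshape(-1,2);p=ray(c,cn,.038);(x,y),r=cv2.minEnclosingCircle(p[:,:2].astype(np.float32));e=cv2.fitEllipse(p[:,:2].astype(np.float32)*1000)
    print(i+1,s,np.round([x,y,r],4),np.round(e[0],1),np.round(e[1],1))
E
```

```text
1 [228 130  28  27 541] [0.6605 0.1226 0.0332] [661. 122.] [62.4 65.3]
2 [265 140  28  27 546] [0.6407 0.0388 0.0325] [640.8  38.3] [61.3 63.9]
3 [302 144  28  28 554] [ 0.6334 -0.0447  0.0326] [633.  -45.4] [61.9 64.5]
4 [339 152  28  27 565] [ 0.6164 -0.1275  0.0333] [ 617.  -127.5] [62.2 64.5]
((0.6404499411582947, -0.0008697360754013062), (0.3583018481731415, 0.10166218131780624), 81.6189193725586)
cup [0.309 0.271 0.015] [0.38  0.345 0.079]
press [0.604 0.207 0.015] [0.796 0.374 0.081]
mortar [ 0.554 -0.366  0.015] [ 0.702 -0.217  0.128]
mm [ 0.554 -0.366  0.015] [ 0.702 -0.217  0.128]
a [351 191  13  10 108] [0.4581 0.1724 0.0157]
b [278 185  17  13 174] [0.4807 0.0074 0.0204]
c [211 163  19  14 201] [ 0.4505 -0.1516  0.0227]
d [161 124  19  15 213] [ 0.3501 -0.3011  0.0281]
1 [323 259  19  16 146] [0.652  0.1236 0.0204] [651.1 123.8] [35.4 40.7]
2 [277 247  25  24 242] [0.6399 0.0378 0.0311] [639.3  33.2] [48.2 67.1]
3 [245 240  18  24 181] [ 0.6345 -0.0363  0.0302] [632.9 -41.1] [38.8 61.8]
4 [209 230  20  12 113] [ 0.6014 -0.1264  0.0228] [ 601.6 -123.4] [29.9 49.8]
```

View pics/w.png

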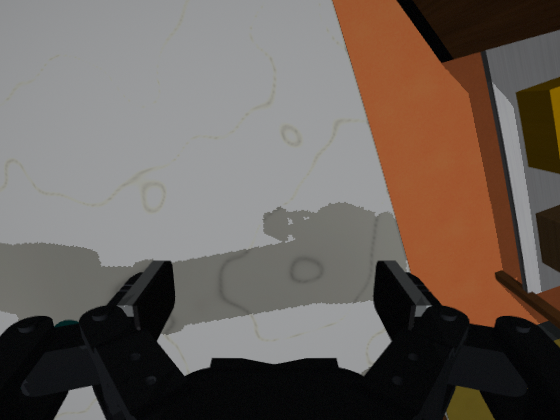

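The wrist view shows only bare worktop between the open fingers, about (165,290) to (390,290). Top and scene views agree on the jars to about 2 mm. I'll start moving now, turning the tool so its x lies along world x.

Emit:
apply_moves([
  {"dx": -0.45,"dy": 0.85,"dz": 0,"yaw": 1.6,"gripper": -1},
  {"dx": -0.9,"dy": 1.7,"dz": 0,"yaw": 3.2,"gripper": -1},
  {"dx": -1.35,"dy": 2.55,"dz": 0,"yaw": 4.8,"gripper": -1},
  {"dx": -1.8,"dy": 3.4,"dz": 0,"yaw": 6.4,"gripper": -1},
  {"dx": -2.25,"dy": 4.25,"dz": 0,"yaw": 8,"gripper": -1},
], force=40)

```text
t: 0.8
position: [0.3943, 0.4531, 0.2312]
eef_rot: [0.0, 0.967, 0.255, -0.0]
ft_force: [0.5, 0.2, -0.9]
finger_gap: 0.0856
```

Emit:
apply_moves([
  {"dx": -0.22,"dy": 0.93,"dz": 0,"yaw": 1.2,"gripper": -1},
  {"dx": -0.45,"dy": 1.86,"dz": 0,"yaw": 2.4,"gripper": -1},
  {"dx": -0.67,"dy": 2.79,"dz": 0,"yaw": 3.6,"gripper": -1},
  {"dx": -0.9,"dy": 3.72,"dz": 0,"yaw": 4.8,"gripper": -1},
  {"dx": -1.12,"dy": 4.65,"dz": 0,"yaw": 5.9,"gripper": -1},
])

```text
t: 1.3
position: [0.4604, 0.2213, 0.2315]
eef_rot: [-0.0, 1.0, -0.002, 0.0]
ft_force: [-0.3, -0.3, 0.5]
finger_gap: 0.0857
```

Emit:
apply_moves([
  {"dx": 0.1,"dy": 0.94,"dz": 0,"yaw": 0,"gripper": -1},
  {"dx": 0.1,"dy": 1.88,"dz": 0,"yaw": 0,"gripper": -1},
  {"dx": 0.1,"dy": 2.82,"dz": 0,"yaw": 0,"gripper": -1},
  {"dx": 0.1,"dy": 3.76,"dz": 0,"yaw": 0,"gripper": -1},
  {"dx": 0,"dy": 4.7,"dz": 0,"yaw": 0,"gripper": -1},
])

```text
t: 1.8
position: [0.4596, -0.0155, 0.2318]
eef_rot: [-0.0, 1.0, -0.002, 0.001]
ft_force: [1.1, 0.1, 0.4]
finger_gap: 0.0852
```

Emit:
apply_moves([
  {"dx": -0.3,"dy": 0.9,"dz": 0,"yaw": 0,"gripper": -1},
  {"dx": -0.6,"dy": 1.8,"dz": 0,"yaw": 0,"gripper": -1},
  {"dx": -0.9,"dy": 2.7,"dz": 0,"yaw": 0,"gripper": -1},
  {"dx": -1.2,"dy": 3.6,"dz": 0,"yaw": 0,"gripper": -1},
  {"dx": -1.5,"dy": 4.5,"dz": 0,"yaw": 0,"gripper": -1},
])

```text
t: 2.3
position: [0.383, -0.2418, 0.2319]
eef_rot: [-0.001, 1.0, -0.002, 0.002]
ft_force: [1.2, 0.4, -0.2]
finger_gap: 0.0857
```

Emit:
apply_moves([
  {"dx": -0.3,"dy": 0.6,"dz": 0.2,"yaw": 0,"gripper": -1},
  {"dx": -0.67,"dy": 1.2,"dz": 0.5,"yaw": 0,"gripper": -1},
  {"dx": -0.67,"dy": 1.2,"dz": 0.8,"yaw": 0,"gripper": -1},
  {"dx": -0.67,"dy": 1.2,"dz": 0.8,"yaw": 0,"gripper": -1},
])

```text
t: 2.7
position: [0.3478, -0.3018, 0.1904]
eef_rot: [-0.001, 1.0, -0.003, 0.0]
ft_force: [-0.2, 0.5, 0.0]
finger_gap: 0.0854
```

```bash
cat >> m.py <<'E'
def jarfind(name,cam="wrist",base=0.,near=None):
    c=camera(cam);W=cloud(c);zz=J[name][2]+base;R=J[name][3]/2000-.003
    m=(abs(W[...,2]-zz)<.005)
    n,L,s,ce=cv2.connectedComponentsWithStats(m.astype(np.uint8))
    for k in range(1,n):
        if s[k,4]<60: continue
        cn=cv2.findContours((L==k).astype(np.uint8),0,1)[0][0].reshape(-1,2);p=ray(c,cn,zz)
        (x,y),r=cv2.minEnclosingCircle(p[:,:2].astype(np.float32))
        if abs(r-R)<.008: print(name,cam,s[k],np.round([x,y,r],4),"exp r",R)
    return c
E
python3 - <<'E'
from m import *
print(sense()["position"]); c=jarfind("d"); jarfind("d","top"); cv2.imwrite("pics/w2.png",c["img"])
E
```

```text
[ 0.34775715 -0.30176465  0.19044663]
d wrist [ 240  179   68   67 3557] [ 0.3481 -0.3029  0.025 ] exp r 0.025
d top [539  52  21  26  94] [ 0.8286 -0.5305  0.0325] exp r 0.025
d top [ 45 174  20  25  86] [0.5424 0.5054 0.0285] exp r 0.025
d top [430 280  26  24 476] [ 0.3488 -0.3026  0.025 ] exp r 0.025
```

View pics/w2.png

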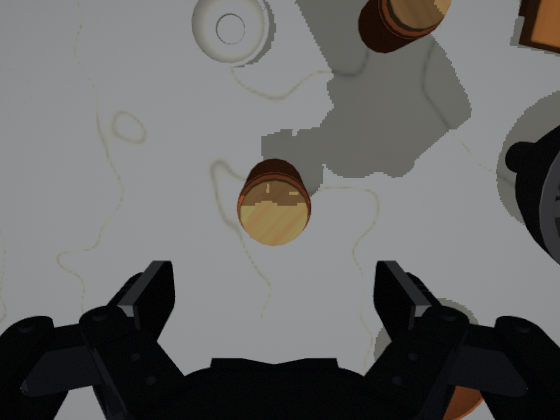

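The wrist view shows jar d centred between the fingers, lid at (274,210). All the views agree to about 1 mm, so I'll descend.

Emit:
apply_moves([
  {"dx": 0,"dy": 0,"dz": 0.6,"yaw": 0,"gripper": -1},
  {"dx": 0,"dy": 0,"dz": 1.2,"yaw": 0,"gripper": -1},
  {"dx": 0.01,"dy": 0.01,"dz": 1.8,"yaw": 0,"gripper": -1},
  {"dx": 0.01,"dy": 0.01,"dz": 2.4,"yaw": 0,"gripper": -1},
  {"dx": 0.01,"dy": 0.01,"dz": 2.8,"yaw": 0,"gripper": -1},
])

```text
t: 3.3
position: [0.3517, -0.3005, 0.0509]
eef_rot: [-0.001, 1.0, 0.0, 0.001]
ft_force: [0.4, -0.1, -0.8]
finger_gap: 0.0853
```

Emit:
apply_moves([
  {"dx": 0,"dy": 0,"dz": 0,"yaw": 0,"gripper": 0},
  {"dx": 0,"dy": 0,"dz": 0,"yaw": 0,"gripper": 0.2},
  {"dx": 0,"dy": 0,"dz": 0,"yaw": 0,"gripper": 0.4},
  {"dx": 0,"dy": 0,"dz": 0,"yaw": 0,"gripper": 1},
  {"dx": 0,"dy": 0,"dz": 0,"yaw": 0,"gripper": 1},
], force=45)

```text
t: 3.8
position: [0.3527, -0.3008, 0.052]
eef_rot: [-0.001, 1.0, 0.0, 0.003]
ft_force: [-1.3, 0.3, 5.8]
finger_gap: 0.055
```

Emit:
apply_moves([
  {"dx": 0,"dy": 0,"dz": 0,"yaw": 0,"gripper": 1},
  {"dx": 0,"dy": 0,"dz": 0,"yaw": 0,"gripper": 1},
  {"dx": 0,"dy": 0,"dz": 0,"yaw": 0,"gripper": 1},
])

```text
t: 4.1
position: [0.3529, -0.3008, 0.052]
eef_rot: [-0.001, 1.0, 0.0, 0.003]
ft_force: [0.1, 0.4, 0.0]
finger_gap: 0.0554
```

Emit:
apply_moves([
  {"dx": 0,"dy": 0,"dz": -0.15,"yaw": 0,"gripper": 1},
  {"dx": 0,"dy": 0,"dz": -0.5,"yaw": 0,"gripper": 1},
  {"dx": 0,"dy": 0,"dz": -1.0,"yaw": 0,"gripper": 1},
  {"dx": 0,"dy": 0,"dz": -1.6,"yaw": 0,"gripper": 1},
  {"dx": 0,"dy": 0,"dz": -2.1,"yaw": 0,"gripper": 1},
])

```text
t: 4.6
position: [0.3518, -0.3011, 0.1584]
eef_rot: [-0.001, 1.0, -0.0, 0.002]
ft_force: [1.2, 0.2, -2.2]
finger_gap: 0.055
```

Emit:
apply_moves([
  {"dx": 0,"dy": 0,"dz": -0.2,"yaw": 0,"gripper": 1},
  {"dx": 0,"dy": 0,"dz": -0.2,"yaw": 0,"gripper": 1},
])

```text
t: 4.8
position: [0.3524, -0.3014, 0.1695]
eef_rot: [-0.0, 1.0, -0.0, 0.004]
ft_force: [0.9, 0.2, -3.2]
finger_gap: 0.0555
```

Emit:
apply_moves([
  {"dx": 0.2,"dy": -0.3,"dz": 0,"yaw": 0,"gripper": 1},
  {"dx": 0.6,"dy": -0.8,"dz": 0,"yaw": 0,"gripper": 1},
  {"dx": 1.0,"dy": -1.4,"dz": 0,"yaw": 0,"gripper": 1},
  {"dx": 1.45,"dy": -2.0,"dz": 0,"yaw": 0,"gripper": 1},
  {"dx": 1.9,"dy": -2.6,"dz": 0,"yaw": 0,"gripper": 1},
])

```text
t: 5.3
position: [0.4471, -0.1698, 0.169]
eef_rot: [-0.0, 1.0, -0.0, 0.003]
ft_force: [0.0, 0.3, -2.8]
finger_gap: 0.0549
```

Emit:
apply_moves([
  {"dx": 0.45,"dy": -0.6,"dz": 0,"yaw": 0,"gripper": 1},
  {"dx": 0.9,"dy": -1.2,"dz": 0,"yaw": 0,"gripper": 1},
  {"dx": 1.35,"dy": -1.8,"dz": 0,"yaw": 0,"gripper": 1},
  {"dx": 1.8,"dy": -2.4,"dz": 0,"yaw": 0,"gripper": 1},
  {"dx": 2.2,"dy": -3.0,"dz": 0,"yaw": 0,"gripper": 1},
])

```text
t: 5.8
position: [0.5571, -0.0183, 0.1679]
eef_rot: [-0.0, 1.0, 0.0, 0.002]
ft_force: [-0.1, -0.5, -2.6]
finger_gap: 0.0554
```

Emit:
apply_moves([
  {"dx": 0.4,"dy": -0.6,"dz": 0,"yaw": 0,"gripper": 1},
  {"dx": 0.8,"dy": -1.2,"dz": 0,"yaw": 0,"gripper": 1},
  {"dx": 1.2,"dy": -1.7,"dz": 0,"yaw": 0,"gripper": 1},
  {"dx": 1.6,"dy": -2.1,"dz": 0,"yaw": 0,"gripper": 1},
  {"dx": 1.8,"dy": -2.4,"dz": 0,"yaw": 0,"gripper": 1},
])

```text
t: 6.3
position: [0.6474, 0.1039, 0.1656]
eef_rot: [-0.0, 1.0, 0.001, 0.0]
ft_force: [0.3, 0.3, -2.5]
finger_gap: 0.0553
```

Emit:
apply_moves([
  {"dx": 0.15,"dy": -0.2,"dz": 0,"yaw": 0,"gripper": 1},
  {"dx": 0.27,"dy": -0.4,"dz": 0.3,"yaw": 0,"gripper": 1},
  {"dx": 0.27,"dy": -0.4,"dz": 0.6,"yaw": 0,"gripper": 1},
  {"dx": 0.27,"dy": -0.4,"dz": 0.8,"yaw": 0,"gripper": 1},
  {"dx": 0.27,"dy": -0.4,"dz": 0.8,"yaw": 0,"gripper": 1},
])

```text
t: 6.8
position: [0.6587, 0.1223, 0.1229]
eef_rot: [0.001, 1.0, 0.0, -0.002]
ft_force: [-0.8, 0.3, -2.7]
finger_gap: 0.0552
```

```bash
python3 - <<'E'
from m import *
s=sense();print(s["position"],s["ft_force"],s["finger_gap"])
b=s["position"][2]-.052
c=jarfind("d","wrist",b); t=jarfind("d","top",b); cv2.imwrite("pics/w3.png",np.vstack([c["img"],t["img"][60:220,100:400].repeat(1,0).copy() if 0 else cv2.resize(t["img"][90:190,180:400],(560,180))]))
E
```

```text
[0.6587021  0.12234858 0.12286998] [-0.84331794  0.31773868 -2.66153526] 0.05523842459891013
d wrist [  201   266   149   101 11593] [0.6596 0.1209 0.0249] exp r 0.025
```

View pics/w3.png

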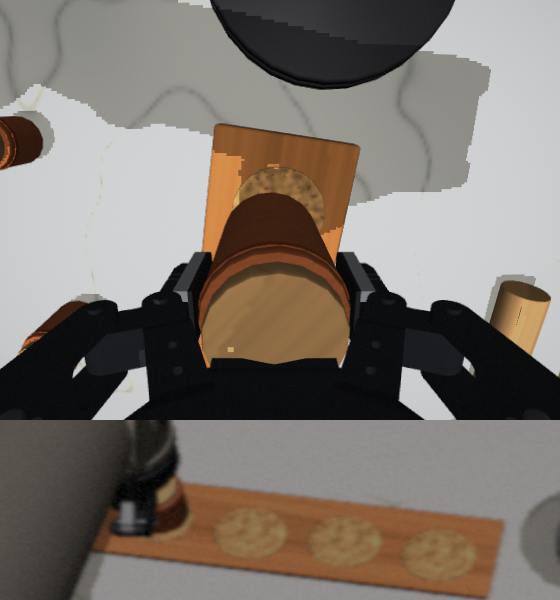

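The wrist view shows jar d upright in the fingers. Its lid is centred at (275,320), with coaster 1 right beneath it at (279,195). I'll lower it gently.

Emit:
apply_moves([
  {"dx": 0.03,"dy": -0.03,"dz": 0.2,"yaw": 0,"gripper": 1},
  {"dx": 0.03,"dy": -0.03,"dz": 0.36,"yaw": 0,"gripper": 1},
  {"dx": 0.03,"dy": -0.03,"dz": 0.5,"yaw": 0,"gripper": 1},
  {"dx": 0.03,"dy": -0.03,"dz": 0.58,"yaw": 0,"gripper": 1},
  {"dx": 0.03,"dy": -0.03,"dz": 0.58,"yaw": 0,"gripper": 1},
])

```text
t: 7.4
position: [0.6614, 0.1241, 0.0955]
eef_rot: [0.0, 1.0, 0.0, -0.001]
ft_force: [-0.2, -0.3, -2.5]
finger_gap: 0.0552
```

Emit:
apply_moves([
  {"dx": 0,"dy": 0,"dz": 0.05,"yaw": 0,"gripper": 1},
  {"dx": 0,"dy": 0,"dz": 0.09,"yaw": 0,"gripper": 1},
  {"dx": 0,"dy": 0,"dz": 0.09,"yaw": 0,"gripper": 1},
])

```text
t: 7.7
position: [0.6613, 0.1241, 0.0908]
eef_rot: [0.0, 1.0, 0.0, -0.001]
ft_force: [-0.3, 0.2, -3.6]
finger_gap: 0.0547
```

Emit:
apply_moves([
  {"dx": 0,"dy": 0,"dz": 0.03,"yaw": 0,"gripper": 1},
  {"dx": 0,"dy": 0,"dz": 0.05,"yaw": 0,"gripper": 1},
  {"dx": 0,"dy": 0,"dz": 0.05,"yaw": 0,"gripper": 1},
])

```text
t: 8.0
position: [0.6616, 0.1241, 0.0902]
eef_rot: [-0.0, 1.0, 0.0, -0.001]
ft_force: [-5.1, 0.0, 10.4]
finger_gap: 0.0547
```

Emit:
apply_moves([
  {"dx": 0,"dy": 0,"dz": -0.02,"yaw": 0,"gripper": 0.2},
  {"dx": 0,"dy": 0,"dz": -0.02,"yaw": 0,"gripper": -0.2},
  {"dx": 0,"dy": 0,"dz": -0.02,"yaw": 0,"gripper": -0.6},
  {"dx": 0,"dy": 0,"dz": -0.02,"yaw": 0,"gripper": -0.8},
  {"dx": 0,"dy": 0,"dz": -0.02,"yaw": 0,"gripper": -1},
])

```text
t: 8.5
position: [0.6618, 0.1241, 0.0912]
eef_rot: [-0.0, 1.0, 0.0, -0.0]
ft_force: [-0.2, 0.8, 0.8]
finger_gap: 0.0852
```

Emit:
apply_moves([
  {"dx": 0,"dy": 0,"dz": -0.3,"yaw": 0,"gripper": -1},
  {"dx": 0,"dy": 0,"dz": -0.9,"yaw": 0,"gripper": -1},
  {"dx": 0,"dy": 0,"dz": -1.6,"yaw": 0,"gripper": -1},
  {"dx": 0,"dy": 0,"dz": -2.0,"yaw": 0,"gripper": -1},
  {"dx": 0,"dy": 0,"dz": -2.0,"yaw": 0,"gripper": -1},
])

```text
t: 9.0
position: [0.6644, 0.1238, 0.1961]
eef_rot: [-0.001, 1.0, 0.0, 0.003]
ft_force: [-0.1, -0.6, -0.0]
finger_gap: 0.0853
```

```bash
python3 - <<'E'
from m import *
s=sense();print(s["position"],s["finger_gap"])
jarfind("d","wrist",.038); jarfind("d","top",.038);jarfind("d","scene",.038);jarfind("c","top")
E
```

```text
[0.66438359 0.1238093  0.19614001] 0.08529205812728817
d wrist [ 227  191   78   76 4601] [0.66   0.1212 0.0251] exp r 0.025
d top [235 120  15  24 263] [0.6589 0.1168 0.0244] exp r 0.025
d scene [322 231  28  24 369] [0.6608 0.1187 0.0263] exp r 0.025
c top [430 148  14  15  75] [ 0.6323 -0.2998  0.0168] exp r 0.022000000000000002
c top [357 230  21  20 337] [ 0.4492 -0.154   0.022 ] exp r 0.022000000000000002
```

Jar d stands at (0.660, 0.121), within about 2 mm of the centre of coaster 1. Next is jar c.

Emit:
apply_moves([
  {"dx": -0.5,"dy": 0.6,"dz": 0,"yaw": 0,"gripper": -1},
  {"dx": -1.0,"dy": 1.3,"dz": 0,"yaw": 0,"gripper": -1},
  {"dx": -1.5,"dy": 2.0,"dz": 0,"yaw": 0,"gripper": -1},
  {"dx": -2.0,"dy": 2.7,"dz": 0,"yaw": 0,"gripper": -1},
  {"dx": -2.5,"dy": 3.3,"dz": 0,"yaw": 0,"gripper": -1},
])

```text
t: 9.7
position: [0.5343, -0.0428, 0.1898]
eef_rot: [0.0, 1.0, -0.0, -0.002]
ft_force: [0.6, -0.2, 1.1]
finger_gap: 0.0858
```

Emit:
apply_moves([
  {"dx": -0.5,"dy": 0.6,"dz": 0,"yaw": 0,"gripper": -1},
  {"dx": -1.0,"dy": 1.2,"dz": 0,"yaw": 0,"gripper": -1},
  {"dx": -1.5,"dy": 1.8,"dz": 0,"yaw": 0,"gripper": -1},
  {"dx": -1.75,"dy": 2.2,"dz": 0.2,"yaw": 0,"gripper": -1},
  {"dx": -1.75,"dy": 2.2,"dz": 0.4,"yaw": 0,"gripper": -1},
])

```text
t: 10.2
position: [0.444, -0.1554, 0.1696]
eef_rot: [0.0, 1.0, -0.003, -0.003]
ft_force: [-0.1, -0.1, 0.2]
finger_gap: 0.0852
```

```bash
python3 - <<'E'
from m import *
s=sense();print(s["position"],s["eef_rot"])
jarfind("c","wrist")
E
```

```text
[ 0.4440005  -0.15541405  0.16964912] [ 8.34076384e-05  9.99991802e-01 -2.93302175e-03 -2.79041619e-03]
c wrist [ 251  181   60   59 2810] [ 0.4487 -0.1543  0.0219] exp r 0.022000000000000002
c wrist [536 312  24  36 223] [ 0.6701 -0.2582  0.0233] exp r 0.022000000000000002
c wrist [444 409  51  11 337] [ 0.6189 -0.3469  0.0249] exp r 0.022000000000000002
```

Emit:
apply_moves([
  {"dx": 0.1,"dy": -0.03,"dz": 0.4,"yaw": 0,"gripper": -1},
  {"dx": 0.1,"dy": -0.03,"dz": 1.0,"yaw": 0,"gripper": -1},
  {"dx": 0.1,"dy": -0.03,"dz": 1.6,"yaw": 0,"gripper": -1},
  {"dx": 0.1,"dy": -0.03,"dz": 2.2,"yaw": 0,"gripper": -1},
  {"dx": 0.1,"dy": -0.03,"dz": 2.65,"yaw": 0,"gripper": -1},
])

```text
t: 10.75
position: [0.4482, -0.1502, 0.0332]
eef_rot: [-0.0, 1.0, -0.001, -0.005]
ft_force: [0.1, 0.3, 0.1]
finger_gap: 0.0856
```

Emit:
apply_moves([
  {"dx": 0,"dy": 0,"dz": 0,"yaw": 0,"gripper": 0},
  {"dx": 0,"dy": 0,"dz": 0,"yaw": 0,"gripper": 0.2},
  {"dx": 0,"dy": 0,"dz": 0,"yaw": 0,"gripper": 0.4},
  {"dx": 0,"dy": 0,"dz": 0,"yaw": 0,"gripper": 0.7},
  {"dx": 0,"dy": 0,"dz": 0,"yaw": 0,"gripper": 1},
])

```text
t: 11.25
position: [0.4488, -0.1501, 0.0339]
eef_rot: [-0.0, 1.0, -0.0, -0.004]
ft_force: [-0.6, 0.7, -2.1]
finger_gap: 0.0493
```

Emit:
apply_moves([
  {"dx": 0,"dy": 0,"dz": 0,"yaw": 0,"gripper": 1},
  {"dx": 0,"dy": 0,"dz": 0,"yaw": 0,"gripper": 1},
  {"dx": 0,"dy": 0,"dz": 0,"yaw": 0,"gripper": 1},
])

```text
t: 11.55
position: [0.4489, -0.15, 0.034]
eef_rot: [-0.0, 1.0, -0.0, -0.004]
ft_force: [0.5, -0.2, -1.6]
finger_gap: 0.049
```

Emit:
apply_moves([
  {"dx": 0,"dy": 0,"dz": -0.15,"yaw": 0,"gripper": 1},
  {"dx": 0,"dy": 0,"dz": -0.5,"yaw": 0,"gripper": 1},
  {"dx": 0,"dy": 0,"dz": -1.0,"yaw": 0,"gripper": 1},
  {"dx": 0,"dy": 0,"dz": -1.6,"yaw": 0,"gripper": 1},
  {"dx": 0,"dy": 0,"dz": -2.1,"yaw": 0,"gripper": 1},
])

```text
t: 12.05
position: [0.4496, -0.1504, 0.1407]
eef_rot: [-0.0, 1.0, -0.001, -0.004]
ft_force: [1.4, 0.8, -1.5]
finger_gap: 0.049
```

Emit:
apply_moves([
  {"dx": 0.3,"dy": -0.3,"dz": 0,"yaw": 0,"gripper": 1},
  {"dx": 0.8,"dy": -0.8,"dz": 0,"yaw": 0,"gripper": 1},
  {"dx": 1.3,"dy": -1.3,"dz": 0,"yaw": 0,"gripper": 1},
  {"dx": 1.7,"dy": -1.7,"dz": 0,"yaw": 0,"gripper": 1},
  {"dx": 2.1,"dy": -2.1,"dz": 0,"yaw": 0,"gripper": 1},
])

```text
t: 12.55
position: [0.5554, -0.0445, 0.1403]
eef_rot: [-0.0, 1.0, -0.001, -0.004]
ft_force: [0.7, 0.1, -2.6]
finger_gap: 0.0488
```

Emit:
apply_moves([
  {"dx": 0.4,"dy": -0.4,"dz": 0,"yaw": 0,"gripper": 1},
  {"dx": 0.8,"dy": -0.8,"dz": 0,"yaw": 0,"gripper": 1},
  {"dx": 1.2,"dy": -1.2,"dz": 0,"yaw": 0,"gripper": 1},
  {"dx": 1.5,"dy": -1.5,"dz": 0,"yaw": 0,"gripper": 1},
  {"dx": 1.7,"dy": -1.7,"dz": 0,"yaw": 0,"gripper": 1},
])

```text
t: 13.05
position: [0.6413, 0.0421, 0.1397]
eef_rot: [-0.0, 1.0, 0.0, -0.004]
ft_force: [-0.1, 0.3, -2.2]
finger_gap: 0.049
```

```bash
python3 - <<'E'
from m import *
s=sense();print(s["position"],s["eef_rot"])
jarfind("c","wrist",s["position"][2]-.034);jarfind("d","wrist",.038)
E
```

```text
[0.64130074 0.04209352 0.13974519] [-3.96337832e-04  9.99990931e-01  2.33987391e-04 -4.23386212e-03]
c wrist [ 209  278  130   86 8730] [0.6419 0.0395 0.0218] exp r 0.022000000000000002
c wrist [  92  290  105   33 1153] [0.6003 0.0501 0.0171] exp r 0.022000000000000002
c wrist [ 353  290  107   34 1280] [0.6844 0.0515 0.0174] exp r 0.022000000000000002
d wrist [  256    27   121   127 11777] [0.6599 0.1202 0.0247] exp r 0.025
d wrist [224 221  98  36 617] [0.6423 0.0494 0.0224] exp r 0.025
```

Emit:
apply_moves([
  {"dx": -0.02,"dy": 0,"dz": 0.3,"yaw": 0,"gripper": 1},
  {"dx": -0.02,"dy": 0.01,"dz": 0.65,"yaw": 0,"gripper": 1},
  {"dx": -0.02,"dy": 0.01,"dz": 0.95,"yaw": 0,"gripper": 1},
  {"dx": -0.02,"dy": 0.01,"dz": 1.15,"yaw": 0,"gripper": 1},
  {"dx": -0.02,"dy": 0.01,"dz": 1.2,"yaw": 0,"gripper": 1},
])

```text
t: 13.65
position: [0.6384, 0.0413, 0.0775]
eef_rot: [-0.0, 1.0, 0.0, -0.006]
ft_force: [0.6, 0.0, -1.3]
finger_gap: 0.0488
```

Emit:
apply_moves([
  {"dx": 0,"dy": 0,"dz": 0.03,"yaw": 0,"gripper": 1},
  {"dx": 0,"dy": 0,"dz": 0.06,"yaw": 0,"gripper": 1},
  {"dx": 0,"dy": 0,"dz": 0.06,"yaw": 0,"gripper": 1},
])

```text
t: 13.95
position: [0.6386, 0.0413, 0.0747]
eef_rot: [-0.0, 1.0, 0.0, -0.005]
ft_force: [1.1, 0.1, -1.4]
finger_gap: 0.0491
```

Emit:
apply_moves([
  {"dx": 0.02,"dy": 0,"dz": 0.02,"yaw": 0,"gripper": 1},
  {"dx": 0.03,"dy": 0,"dz": 0.05,"yaw": 0,"gripper": 1},
  {"dx": 0.03,"dy": 0,"dz": 0.05,"yaw": 0,"gripper": 1},
])

```text
t: 14.25
position: [0.6402, 0.0414, 0.0722]
eef_rot: [-0.0, 1.0, 0.0, -0.005]
ft_force: [-0.1, 0.4, -2.3]
finger_gap: 0.0492
```

Emit:
apply_moves([
  {"dx": 0,"dy": 0,"dz": 0.02,"yaw": 0,"gripper": 1},
  {"dx": 0,"dy": 0,"dz": 0.04,"yaw": 0,"gripper": 1},
  {"dx": 0,"dy": 0,"dz": 0.04,"yaw": 0,"gripper": 1},
])

```text
t: 14.55
position: [0.6403, 0.0413, 0.0718]
eef_rot: [-0.001, 1.0, 0.0, -0.005]
ft_force: [-4.6, -0.0, 11.7]
finger_gap: 0.0488
```

Contact. I'll release and rise.

Emit:
apply_moves([
  {"dx": 0,"dy": 0,"dz": -0.02,"yaw": 0,"gripper": 0.3},
  {"dx": 0,"dy": 0,"dz": -0.02,"yaw": 0,"gripper": 0},
  {"dx": 0,"dy": 0,"dz": -0.02,"yaw": 0,"gripper": -0.4},
  {"dx": 0,"dy": 0,"dz": -0.02,"yaw": 0,"gripper": -0.8},
  {"dx": 0,"dy": 0,"dz": -0.02,"yaw": 0,"gripper": -1},
])

```text
t: 15.05
position: [0.6404, 0.0413, 0.0728]
eef_rot: [-0.001, 1.0, 0.0, -0.005]
ft_force: [0.5, 0.3, 0.9]
finger_gap: 0.0848
```

Emit:
apply_moves([
  {"dx": 0,"dy": 0,"dz": -0.3,"yaw": 0,"gripper": -1},
  {"dx": 0,"dy": 0,"dz": -0.9,"yaw": 0,"gripper": -1},
  {"dx": 0,"dy": 0,"dz": -1.6,"yaw": 0,"gripper": -1},
  {"dx": 0,"dy": 0,"dz": -2.2,"yaw": 0,"gripper": -1},
  {"dx": 0,"dy": 0,"dz": -2.4,"yaw": 0,"gripper": -1},
])

```text
t: 15.55
position: [0.6437, 0.0406, 0.1973]
eef_rot: [-0.001, 1.0, -0.0, -0.002]
ft_force: [-0.2, -0.9, 0.2]
finger_gap: 0.0857
```

```bash
python3 - <<'E'
from m import *
s=sense();print(s["position"],s["eef_rot"])
jarfind("c","wrist",.038);jarfind("d","wrist",.038);jarfind("b","top")
E
```

```text
[0.64368885 0.04058296 0.19732556] [-1.13188367e-03  9.99997052e-01 -1.25177405e-05 -2.14818283e-03]
c wrist [ 238  191   63   61 3017] [0.6401 0.0371 0.0222] exp r 0.022000000000000002
d wrist [ 259   47   87   90 6049] [0.66   0.1201 0.0248] exp r 0.025
b top [423 153  14  14  73] [ 0.627  -0.2916  0.0161] exp r 0.019
b top [282 215  17  18 236] [0.4805 0.0069 0.0189] exp r 0.019
```

Emit:
apply_moves([
  {"dx": -0.6,"dy": 0.1,"dz": 0,"yaw": 0,"gripper": -1},
  {"dx": -1.4,"dy": 0.3,"dz": 0,"yaw": 0,"gripper": -1},
  {"dx": -2.2,"dy": 0.5,"dz": 0.1,"yaw": 0,"gripper": -1},
  {"dx": -3.0,"dy": 0.67,"dz": 0.4,"yaw": 0,"gripper": -1},
  {"dx": -3.27,"dy": 0.67,"dz": 0.8,"yaw": 0,"gripper": -1},
])

```text
t: 16.2
position: [0.473, 0.0065, 0.1532]
eef_rot: [-0.001, 1.0, -0.001, -0.007]
ft_force: [0.7, 0.5, 0.7]
finger_gap: 0.0856
```

Emit:
apply_moves([
  {"dx": 0,"dy": 0,"dz": 0.2,"yaw": 0,"gripper": -1},
  {"dx": 0,"dy": 0,"dz": 0.3,"yaw": 0,"gripper": -1},
])

```text
t: 16.4
position: [0.4717, 0.0066, 0.1367]
eef_rot: [-0.001, 1.0, -0.0, -0.008]
ft_force: [0.7, 0.0, -0.2]
finger_gap: 0.0853
```

```bash
python3 - <<'E'
from m import *
s=sense();print(s["position"],s["eef_rot"])
jarfind("b","wrist")
E
```

```text
[0.47168418 0.00659556 0.13667873] [-1.03685284e-03  9.99965760e-01 -4.66596521e-04 -8.19673599e-03]
b wrist [534   2  26  86 879] [0.6446 0.1173 0.0248] exp r 0.019
b wrist [490 139  51  74 695] [0.6362 0.0364 0.0248] exp r 0.019
b wrist [ 260  189   56   55 2388] [0.4803 0.0081 0.019 ] exp r 0.019
```

Emit:
apply_moves([
  {"dx": 0.21,"dy": -0.02,"dz": 0.2,"yaw": 0,"gripper": -1},
  {"dx": 0.21,"dy": -0.02,"dz": 0.7,"yaw": 0,"gripper": -1},
  {"dx": 0.21,"dy": -0.02,"dz": 1.3,"yaw": 0,"gripper": -1},
  {"dx": 0.21,"dy": -0.02,"dz": 1.9,"yaw": 0,"gripper": -1},
  {"dx": 0.21,"dy": -0.02,"dz": 2.25,"yaw": 0,"gripper": -1},
])

```text
t: 16.95
position: [0.4823, 0.008, 0.022]
eef_rot: [-0.0, 1.0, -0.0, -0.008]
ft_force: [0.3, -0.1, 0.1]
finger_gap: 0.0852
```

Emit:
apply_moves([
  {"dx": 0,"dy": 0,"dz": 0,"yaw": 0,"gripper": 0},
  {"dx": 0,"dy": 0,"dz": 0,"yaw": 0,"gripper": 0.3},
  {"dx": 0,"dy": 0,"dz": 0,"yaw": 0,"gripper": 0.5},
  {"dx": 0,"dy": 0,"dz": 0,"yaw": 0,"gripper": 0.8},
  {"dx": 0,"dy": 0,"dz": 0,"yaw": 0,"gripper": 1},
])

```text
t: 17.45
position: [0.4835, 0.008, 0.023]
eef_rot: [-0.001, 1.0, -0.0, -0.007]
ft_force: [-0.3, -0.5, 2.8]
finger_gap: 0.043
```

Emit:
apply_moves([
  {"dx": 0,"dy": 0,"dz": 0,"yaw": 0,"gripper": 1},
  {"dx": 0,"dy": 0,"dz": 0,"yaw": 0,"gripper": 1},
  {"dx": 0,"dy": 0,"dz": 0,"yaw": 0,"gripper": 1},
])

```text
t: 17.75
position: [0.4834, 0.0082, 0.0231]
eef_rot: [-0.001, 1.0, 0.0, -0.007]
ft_force: [-0.1, 0.1, -0.3]
finger_gap: 0.0427
```

Emit:
apply_moves([
  {"dx": 0,"dy": 0,"dz": -0.15,"yaw": 0,"gripper": 1},
  {"dx": 0,"dy": 0,"dz": -0.5,"yaw": 0,"gripper": 1},
  {"dx": 0,"dy": 0,"dz": -1.0,"yaw": 0,"gripper": 1},
  {"dx": 0,"dy": 0,"dz": -1.6,"yaw": 0,"gripper": 1},
  {"dx": 0,"dy": 0,"dz": -2.1,"yaw": 0,"gripper": 1},
])

```text
t: 18.25
position: [0.4848, 0.0078, 0.1297]
eef_rot: [-0.001, 1.0, -0.0, -0.007]
ft_force: [-1.0, 0.4, -1.3]
finger_gap: 0.0429
```

Emit:
apply_moves([
  {"dx": 0.2,"dy": 0.1,"dz": 0,"yaw": 0,"gripper": 1},
  {"dx": 0.6,"dy": 0.3,"dz": 0,"yaw": 0,"gripper": 1},
  {"dx": 1.1,"dy": 0.5,"dz": 0,"yaw": 0,"gripper": 1},
  {"dx": 1.6,"dy": 0.7,"dz": 0,"yaw": 0,"gripper": 1},
  {"dx": 2.0,"dy": 0.9,"dz": 0,"yaw": 0,"gripper": 1},
])

```text
t: 18.75
position: [0.586, -0.0378, 0.1273]
eef_rot: [-0.001, 1.0, 0.0, -0.007]
ft_force: [0.4, 0.5, -1.0]
finger_gap: 0.0427
```

Emit:
apply_moves([
  {"dx": 0.3,"dy": 0.05,"dz": 0,"yaw": 0,"gripper": 1},
  {"dx": 0.6,"dy": 0.1,"dz": 0,"yaw": 0,"gripper": 1},
  {"dx": 0.8,"dy": 0.15,"dz": 0,"yaw": 0,"gripper": 1},
  {"dx": 0.95,"dy": 0.15,"dz": 0,"yaw": 0,"gripper": 1},
  {"dx": 0.95,"dy": 0.15,"dz": 0,"yaw": 0,"gripper": 1},
])

```text
t: 19.25
position: [0.6339, -0.0453, 0.1261]
eef_rot: [-0.0, 1.0, 0.0, -0.007]
ft_force: [0.8, 0.2, -0.9]
finger_gap: 0.0429
```

```bash
python3 - <<'E'
from m import *
s=sense();print(s["position"],s["eef_rot"])
c=jarfind("b","wrist",s["position"][2]-.023);jarfind("c","wrist",.038);cv2.imwrite("pics/w4.png",c["img"])
E
```

```text
[ 0.63394974 -0.04529504  0.12614547] [-4.65784804e-04  9.99972728e-01  1.21163781e-04 -7.36958542e-03]
b wrist [ 220  263  107  100 8158] [ 0.6347 -0.044   0.0197] exp r 0.019
b wrist [167 282  50  60 737] [ 0.6089 -0.0432  0.0126] exp r 0.019
b wrist [333 283  52  59 750] [ 0.6611 -0.0427  0.0127] exp r 0.019
c wrist [ 239   26  103  107 8637] [0.6405 0.0357 0.0218] exp r 0.022000000000000002
c wrist [231 216  88  35 486] [ 0.634  -0.0383  0.0206] exp r 0.022000000000000002
```

View pics/w4.png

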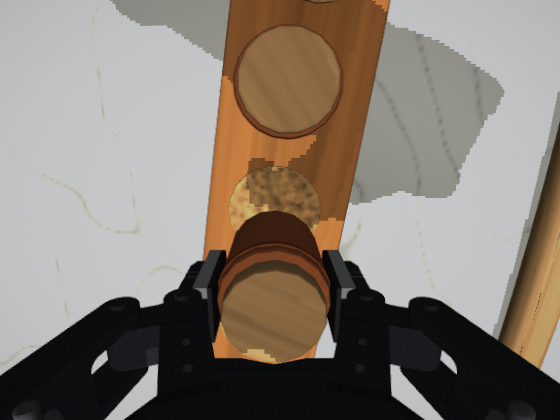

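The wrist view shows jar b held upright, lid at (273,310), over coaster 3 at (275,205). Jar c stands beyond it on coaster 2, lid at (289,80). I'll lower b.

Emit:
apply_moves([
  {"dx": 0,"dy": 0,"dz": 0.3,"yaw": 0,"gripper": 1},
  {"dx": 0,"dy": 0.01,"dz": 0.65,"yaw": 0,"gripper": 1},
  {"dx": 0,"dy": 0.01,"dz": 0.95,"yaw": 0,"gripper": 1},
  {"dx": 0,"dy": 0.01,"dz": 1.15,"yaw": 0,"gripper": 1},
  {"dx": 0,"dy": 0.01,"dz": 1.2,"yaw": 0,"gripper": 1},
])

```text
t: 19.85
position: [0.6306, -0.0454, 0.0642]
eef_rot: [-0.001, 1.0, 0.0, -0.009]
ft_force: [-0.9, -0.1, -0.6]
finger_gap: 0.0427
```

Emit:
apply_moves([
  {"dx": 0,"dy": 0,"dz": 0.02,"yaw": 0,"gripper": 1},
  {"dx": 0,"dy": 0,"dz": 0.04,"yaw": 0,"gripper": 1},
  {"dx": 0,"dy": 0,"dz": 0.04,"yaw": 0,"gripper": 1},
])

```text
t: 20.15
position: [0.6309, -0.0455, 0.0625]
eef_rot: [-0.001, 1.0, 0.0, -0.009]
ft_force: [-0.6, -0.6, -1.7]
finger_gap: 0.0427
```

Emit:
apply_moves([
  {"dx": 0.02,"dy": 0,"dz": 0,"yaw": 0,"gripper": 1},
  {"dx": 0.04,"dy": 0,"dz": 0.02,"yaw": 0,"gripper": 1},
  {"dx": 0.04,"dy": 0,"dz": 0.04,"yaw": 0,"gripper": 1},
  {"dx": 0.04,"dy": 0,"dz": 0.04,"yaw": 0,"gripper": 1},
])

```text
t: 20.55
position: [0.6335, -0.0455, 0.0612]
eef_rot: [-0.001, 1.0, 0.0, -0.008]
ft_force: [-1.8, 0.1, 3.8]
finger_gap: 0.0428
```

Emit:
apply_moves([
  {"dx": 0,"dy": 0,"dz": 0.01,"yaw": 0,"gripper": 1},
  {"dx": 0,"dy": 0,"dz": 0.02,"yaw": 0,"gripper": 1},
  {"dx": 0,"dy": 0,"dz": 0.02,"yaw": 0,"gripper": 1},
])

```text
t: 20.85
position: [0.6336, -0.0455, 0.0611]
eef_rot: [-0.001, 1.0, -0.0, -0.008]
ft_force: [-3.1, 0.8, 9.3]
finger_gap: 0.0431
```

Emit:
apply_moves([
  {"dx": 0,"dy": 0,"dz": -0.02,"yaw": 0,"gripper": 0.5},
  {"dx": 0,"dy": 0,"dz": -0.02,"yaw": 0,"gripper": 0.2},
  {"dx": 0,"dy": 0,"dz": -0.02,"yaw": 0,"gripper": -0.2},
  {"dx": 0,"dy": 0,"dz": -0.02,"yaw": 0,"gripper": -0.6},
  {"dx": 0,"dy": 0,"dz": -0.02,"yaw": 0,"gripper": -1},
])

```text
t: 21.35
position: [0.6336, -0.0455, 0.062]
eef_rot: [-0.001, 1.0, -0.0, -0.008]
ft_force: [0.1, 0.4, 0.1]
finger_gap: 0.0784
```

Emit:
apply_moves([
  {"dx": 0,"dy": 0,"dz": -0.2,"yaw": 0,"gripper": -1},
  {"dx": 0,"dy": 0,"dz": -0.8,"yaw": 0,"gripper": -1},
  {"dx": 0,"dy": 0,"dz": -1.5,"yaw": 0,"gripper": -1},
  {"dx": 0,"dy": 0,"dz": -2.2,"yaw": 0,"gripper": -1},
  {"dx": 0,"dy": 0,"dz": -2.6,"yaw": 0,"gripper": -1},
])

```text
t: 21.85
position: [0.6369, -0.0465, 0.1957]
eef_rot: [-0.001, 1.0, -0.0, -0.006]
ft_force: [0.5, -0.1, -0.0]
finger_gap: 0.0855
```

```bash
python3 - <<'E'
from m import *
s=sense();print(s["position"],s["eef_rot"],s["finger_gap"])
jarfind("b","wrist",.038);jarfind("c","wrist",.038);jarfind("a","top")
E
```

```text
[ 0.63693962 -0.04645886  0.19574607] [-9.66236935e-04  9.99979847e-01 -3.07396872e-04 -6.26719600e-03] 0.08546379078655733
b wrist [ 244  183   52   51 2013] [ 0.6335 -0.0451  0.0191] exp r 0.019
c wrist [ 243   53   70   72 3925] [0.6404 0.0358 0.0219] exp r 0.022000000000000002
```

Emit:
apply_moves([
  {"dx": -0.6,"dy": -0.4,"dz": 0,"yaw": 0,"gripper": -1},
  {"dx": -1.2,"dy": -0.9,"dz": 0,"yaw": 0,"gripper": -1},
  {"dx": -1.8,"dy": -1.5,"dz": 0,"yaw": 0,"gripper": -1},
  {"dx": -2.4,"dy": -2.1,"dz": 0,"yaw": 0,"gripper": -1},
  {"dx": -2.8,"dy": -2.7,"dz": 0,"yaw": 0,"gripper": -1},
])

```text
t: 22.5
position: [0.4937, 0.0897, 0.195]
eef_rot: [-0.001, 1.0, -0.0, -0.008]
ft_force: [0.6, 0.1, 0.2]
finger_gap: 0.0854
```

Emit:
apply_moves([
  {"dx": -0.3,"dy": -0.6,"dz": 0.1,"yaw": 0,"gripper": -1},
  {"dx": -0.6,"dy": -1.2,"dz": 0.3,"yaw": 0,"gripper": -1},
  {"dx": -0.7,"dy": -1.6,"dz": 0.6,"yaw": 0,"gripper": -1},
  {"dx": -0.7,"dy": -1.66,"dz": 1.0,"yaw": 0,"gripper": -1},
  {"dx": -0.7,"dy": -1.66,"dz": 1.2,"yaw": 0,"gripper": -1},
])

```text
t: 23.0
position: [0.456, 0.1733, 0.1338]
eef_rot: [-0.0, 1.0, 0.001, -0.01]
ft_force: [-0.2, 0.6, -0.0]
finger_gap: 0.0855
```

```bash
python3 - <<'E'
from m import *
s=sense();print(s["position"],s["eef_rot"])
c=jarfind("a","wrist");cv2.imwrite("pics/w5.png",c["img"])
E
```

```text
[0.45598318 0.17331209 0.13381034] [-1.48855835e-04  9.99954083e-01  9.78830564e-04 -9.53165146e-03]
a wrist [ 46   0  42  52 477] [0.3225 0.297  0.02  ] exp r 0.016
a wrist [ 255  192   45   44 1500] [0.457  0.1728 0.0161] exp r 0.016
```

Emit:
apply_moves([
  {"dx": 0.05,"dy": 0.01,"dz": 0.4,"yaw": 0,"gripper": -1},
  {"dx": 0.05,"dy": 0.01,"dz": 1.0,"yaw": 0,"gripper": -1},
  {"dx": 0.05,"dy": 0.02,"dz": 1.6,"yaw": 0,"gripper": -1},
  {"dx": 0.05,"dy": 0.02,"dz": 2.1,"yaw": 0,"gripper": -1},
  {"dx": 0.05,"dy": 0.02,"dz": 2.4,"yaw": 0,"gripper": -1},
])

```text
t: 23.55
position: [0.4553, 0.1696, 0.0116]
eef_rot: [0.001, 1.0, -0.001, -0.011]
ft_force: [0.9, 0.1, 0.4]
finger_gap: 0.0857
```

Emit:
apply_moves([
  {"dx": 0,"dy": 0,"dz": 0,"yaw": 0,"gripper": 0},
  {"dx": 0,"dy": 0,"dz": 0,"yaw": 0,"gripper": 0.2},
  {"dx": 0,"dy": 0,"dz": 0,"yaw": 0,"gripper": 0.2},
])

```text
t: 23.85
position: [0.4561, 0.1694, 0.0125]
eef_rot: [0.001, 1.0, -0.001, -0.01]
ft_force: [0.6, -0.5, 0.7]
finger_gap: 0.0441
```

Emit:
apply_moves([
  {"dx": 0,"dy": -0.05,"dz": 0.06,"yaw": 0,"gripper": 0.2},
  {"dx": 0,"dy": -0.05,"dz": 0.1,"yaw": 0,"gripper": 0.2},
  {"dx": 0,"dy": -0.05,"dz": 0.1,"yaw": 0,"gripper": 0.4},
  {"dx": 0,"dy": -0.05,"dz": 0.1,"yaw": 0,"gripper": 0.6},
  {"dx": 0,"dy": -0.05,"dz": 0.1,"yaw": 0,"gripper": 0.8},
])

```text
t: 24.35
position: [0.4565, 0.1705, 0.0112]
eef_rot: [-0.0, 1.0, -0.002, -0.01]
ft_force: [-12.7, -7.9, 49.6]
finger_gap: 0.0372
```

Emit:
apply_moves([
  {"dx": 0,"dy": 0,"dz": 0,"yaw": 0,"gripper": 1},
  {"dx": 0,"dy": 0,"dz": 0,"yaw": 0,"gripper": 1},
  {"dx": 0,"dy": 0,"dz": 0,"yaw": 0,"gripper": 1},
])

```text
t: 24.65
position: [0.4568, 0.171, 0.0116]
eef_rot: [-0.001, 1.0, -0.002, -0.01]
ft_force: [0.4, -0.2, -2.1]
finger_gap: 0.0365
```

Emit:
apply_moves([
  {"dx": 0,"dy": 0,"dz": -0.15,"yaw": 0,"gripper": 1},
  {"dx": 0,"dy": 0,"dz": -0.5,"yaw": 0,"gripper": 1},
  {"dx": 0,"dy": 0,"dz": -1.0,"yaw": 0,"gripper": 1},
  {"dx": 0,"dy": 0,"dz": -1.6,"yaw": 0,"gripper": 1},
  {"dx": 0,"dy": 0,"dz": -2.2,"yaw": 0,"gripper": 1},
])

```text
t: 25.15
position: [0.4586, 0.1707, 0.1227]
eef_rot: [-0.0, 1.0, -0.002, -0.01]
ft_force: [0.2, 0.9, -0.3]
finger_gap: 0.0367
```

```bash
python3 - <<'E'
from m import *
s=sense();print(s["position"],s["eef_rot"],s["ft_force"])
c=jarfind("a","wrist",s["position"][2]-.0115);cv2.imwrite("pics/w6.png",c["img"])
E
```

```text
[0.45858369 0.17073022 0.12266379] [-1.48384285e-04  9.99945792e-01 -1.98571504e-03 -1.02199709e-02] [ 0.2239644   0.90739845 -0.34884566]
a wrist [ 229  261   88   82 5528] [0.4593 0.174  0.0166] exp r 0.016
a wrist [192 277  35  64 747] [0.4394 0.1713 0.0131] exp r 0.016
a wrist [323 278  43  63 765] [0.4815 0.1714 0.0131] exp r 0.016
```

View pics/w6.png

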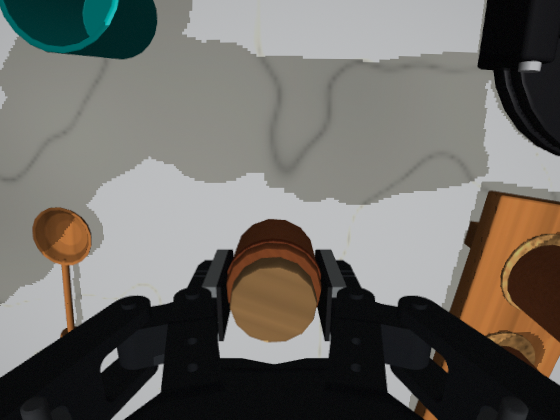

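The wrist view shows jar a held upright by its body, lid at (274,300). The cup at (75,20) is untouched.

Emit:
apply_moves([
  {"dx": 0.05,"dy": 0.3,"dz": -0.05,"yaw": 0,"gripper": 1},
  {"dx": 0.1,"dy": 0.8,"dz": -0.1,"yaw": 0,"gripper": 1},
  {"dx": 0.2,"dy": 1.4,"dz": -0.2,"yaw": 0,"gripper": 1},
  {"dx": 0.3,"dy": 2.0,"dz": -0.2,"yaw": 0,"gripper": 1},
  {"dx": 0.4,"dy": 2.6,"dz": -0.2,"yaw": 0,"gripper": 1},
])

```text
t: 25.7
position: [0.4803, 0.039, 0.1354]
eef_rot: [-0.002, 1.0, -0.003, -0.008]
ft_force: [1.2, 0.6, -0.4]
finger_gap: 0.0366
```

Emit:
apply_moves([
  {"dx": 0.1,"dy": 0.6,"dz": 0,"yaw": 0,"gripper": 1},
  {"dx": 0.2,"dy": 1.2,"dz": 0,"yaw": 0,"gripper": 1},
  {"dx": 0.4,"dy": 1.8,"dz": 0,"yaw": 0,"gripper": 1},
  {"dx": 0.7,"dy": 2.4,"dz": 0,"yaw": 0,"gripper": 1},
  {"dx": 1.1,"dy": 2.9,"dz": 0,"yaw": 0,"gripper": 1},
])

```text
t: 26.2
position: [0.5332, -0.1093, 0.1334]
eef_rot: [-0.002, 1.0, -0.004, -0.009]
ft_force: [0.9, 0.2, -0.0]
finger_gap: 0.0371
```

Emit:
apply_moves([
  {"dx": 0.5,"dy": 0.3,"dz": 0,"yaw": 0,"gripper": 1},
  {"dx": 1.0,"dy": 0.5,"dz": 0,"yaw": 0,"gripper": 1},
  {"dx": 1.4,"dy": 0.5,"dz": 0,"yaw": 0,"gripper": 1},
  {"dx": 1.6,"dy": 0.5,"dz": 0,"yaw": 0,"gripper": 1},
  {"dx": 1.6,"dy": 0.5,"dz": 0,"yaw": 0,"gripper": 1},
])

```text
t: 26.7
position: [0.6131, -0.1352, 0.1311]
eef_rot: [-0.001, 1.0, -0.004, -0.01]
ft_force: [0.3, 0.0, -1.2]
finger_gap: 0.0364
```

```bash
python3 - <<'E'
from m import *
s=sense();print(s["position"],s["eef_rot"],s["ft_force"])
c=jarfind("a","wrist",s["position"][2]-.0115);jarfind("b","wrist",.038)
E
```

```text
[ 0.61309578 -0.13522726  0.13105778] [-0.001371    0.99994626 -0.00358373 -0.00963046] [ 0.32366246  0.00344428 -1.18275557]
a wrist [ 229  261   88   82 5514] [ 0.6141 -0.132   0.0166] exp r 0.016
a wrist [188 277  39  64 739] [ 0.5933 -0.1347  0.0131] exp r 0.016
a wrist [323 277  43  64 772] [ 0.636  -0.1347  0.0131] exp r 0.016
b wrist [ 278   26   78   82 4991] [ 0.6333 -0.0466  0.0189] exp r 0.019
```

Emit:
apply_moves([
  {"dx": 0.09,"dy": -0.09,"dz": 0.3,"yaw": 0,"gripper": 1},
  {"dx": 0.09,"dy": -0.09,"dz": 0.7,"yaw": 0,"gripper": 1},
  {"dx": 0.09,"dy": -0.09,"dz": 1.1,"yaw": 0,"gripper": 1},
  {"dx": 0.09,"dy": -0.09,"dz": 1.4,"yaw": 0,"gripper": 1},
  {"dx": 0.09,"dy": -0.09,"dz": 1.53,"yaw": 0,"gripper": 1},
])

```text
t: 27.3
position: [0.6131, -0.1296, 0.0526]
eef_rot: [-0.002, 1.0, -0.004, -0.012]
ft_force: [0.3, -0.7, -1.1]
finger_gap: 0.0365
```

Emit:
apply_moves([
  {"dx": 0,"dy": 0,"dz": 0.02,"yaw": 0,"gripper": 1},
  {"dx": 0,"dy": 0,"dz": 0.04,"yaw": 0,"gripper": 1},
  {"dx": 0,"dy": 0,"dz": 0.04,"yaw": 0,"gripper": 1},
])

```text
t: 27.6
position: [0.6134, -0.1298, 0.0512]
eef_rot: [-0.002, 1.0, -0.004, -0.011]
ft_force: [-0.6, -0.5, -0.2]
finger_gap: 0.0369
```

Emit:
apply_moves([
  {"dx": 0.04,"dy": 0,"dz": 0,"yaw": 0,"gripper": 1},
  {"dx": 0.06,"dy": 0,"dz": 0,"yaw": 0,"gripper": 1},
  {"dx": 0.06,"dy": 0,"dz": 0.02,"yaw": 0,"gripper": 1},
  {"dx": 0.06,"dy": 0,"dz": 0.03,"yaw": 0,"gripper": 1},
])

```text
t: 28.0
position: [0.6165, -0.1297, 0.0497]
eef_rot: [-0.002, 1.0, -0.004, -0.011]
ft_force: [0.3, 0.1, 1.6]
finger_gap: 0.0364
```

Emit:
apply_moves([
  {"dx": 0,"dy": 0,"dz": 0.01,"yaw": 0,"gripper": 1},
  {"dx": 0,"dy": 0,"dz": 0.02,"yaw": 0,"gripper": 1},
  {"dx": 0,"dy": 0,"dz": 0.02,"yaw": 0,"gripper": 1},
])

```text
t: 28.3
position: [0.6166, -0.1297, 0.0496]
eef_rot: [-0.002, 1.0, -0.004, -0.011]
ft_force: [-2.8, 1.1, 7.2]
finger_gap: 0.037
```

Emit:
apply_moves([
  {"dx": 0,"dy": 0,"dz": -0.02,"yaw": 0,"gripper": 0.5},
  {"dx": 0,"dy": 0,"dz": -0.02,"yaw": 0,"gripper": 0.2},
  {"dx": 0,"dy": 0,"dz": -0.02,"yaw": 0,"gripper": -0.2},
  {"dx": 0,"dy": 0,"dz": -0.02,"yaw": 0,"gripper": -0.6},
  {"dx": 0,"dy": 0,"dz": -0.02,"yaw": 0,"gripper": -1},
])

```text
t: 28.8
position: [0.6165, -0.1298, 0.0505]
eef_rot: [-0.002, 1.0, -0.004, -0.011]
ft_force: [-0.2, -0.6, -0.5]
finger_gap: 0.0778
```

Emit:
apply_moves([
  {"dx": 0,"dy": 0,"dz": -0.2,"yaw": 0,"gripper": -1},
  {"dx": 0,"dy": 0,"dz": -0.8,"yaw": 0,"gripper": -1},
  {"dx": 0,"dy": 0,"dz": -1.5,"yaw": 0,"gripper": -1},
  {"dx": 0,"dy": 0,"dz": -2.2,"yaw": 0,"gripper": -1},
  {"dx": 0,"dy": 0,"dz": -2.8,"yaw": 0,"gripper": -1},
])

```text
t: 29.3
position: [0.6199, -0.1308, 0.1931]
eef_rot: [-0.002, 1.0, -0.004, -0.01]
ft_force: [0.4, 0.6, 0.6]
finger_gap: 0.0852
```

Emit:
apply_moves([
  {"dx": -0.7,"dy": 0,"dz": -0.3,"yaw": 0,"gripper": -1},
  {"dx": -1.5,"dy": 0,"dz": -0.6,"yaw": 0,"gripper": -1},
  {"dx": -2.3,"dy": 0,"dz": -0.8,"yaw": 0,"gripper": -1},
  {"dx": -2.8,"dy": 0,"dz": -0.8,"yaw": 0,"gripper": -1},
  {"dx": -2.8,"dy": 0,"dz": -0.8,"yaw": 0,"gripper": -1},
])

```text
t: 29.8
position: [0.4775, -0.1304, 0.2366]
eef_rot: [-0.004, 1.0, -0.005, -0.01]
ft_force: [0.5, 0.0, 0.5]
finger_gap: 0.0855
```

```bash
python3 - <<'E'
from m import *
s=sense();print(s["t"],s["position"],s["eef_rot"])
for cam in("top","scene"):
  for n in "abcd": c=jarfind(n,cam,.038)
  cv2.imwrite(f"pics/f{cam}.png",c["img"]);W=cloud(c)
  hsv=cv2.cvtColor(c["img"],cv2.COLOR_BGR2HSV);P=W[(hsv[...,0]>80)&(hsv[...,0]<100)&(hsv[...,1]>90)&(W[...,2]>.015)&(W[...,2]<.09)]
  print("cup",np.round(np.nanpercentile(P,[1,99],0),3))
W0=np.load("topW.npy");I0=np.load("topI.npy");hsv=cv2.cvtColor(I0,cv2.COLOR_BGR2HSV);P=W0[(hsv[...,0]>80)&(hsv[...,0]<100)&(hsv[...,1]>90)&(W0[...,2]>.015)&(W0[...,2]<.09)];print("cup0",np.round(np.nanpercentile(P,[1,99],0),3))
f=np.hstack([cv2.imread("pics/ftop.png")[80:240,130:480],cv2.imread("pics/fscene.png")[170:330,150:450]]);cv2.imwrite("pics/final.png",cv2.resize(f,(790,194)))
E
```

```text
29.8 [ 0.47751613 -0.13039048  0.23662785] [-0.00361891  0.99992714 -0.00531874 -0.01021458]
a top [348 154  15  14 167] [ 0.6166 -0.1269  0.0161] exp r 0.016
b top [309 142  18  18 247] [ 0.6328 -0.0459  0.0189] exp r 0.019
c top [269 134  20  21 342] [0.6397 0.0362 0.0223] exp r 0.022000000000000002
c top [449 138  14  10  79] [ 0.6491 -0.326   0.014 ] exp r 0.022000000000000002
c top [ 34 173  23  22 161] [0.5439 0.5097 0.024 ] exp r 0.022000000000000002
d top [226 120  24  24 455] [0.6588 0.1198 0.0252] exp r 0.025
cup [[0.311 0.272 0.017]
 [0.758 0.34  0.077]]
a scene [117 219  20  14  87] [ 0.6408 -0.3026  0.0198] exp r 0.016
a scene [206 220  16  14 169] [ 0.6163 -0.1244  0.0179] exp r 0.016
a scene [239 236  23  12  71] [ 0.6356 -0.0463  0.0226] exp r 0.016
b scene [108 216  20  14  91] [ 0.6454 -0.3146  0.0192] exp r 0.019
b scene [241 225  19  17 258] [ 0.6344 -0.0462  0.0207] exp r 0.019
b scene [279 241  25  11  72] [0.6459 0.0373 0.0235] exp r 0.019
c scene [102 212  16  14 131] [ 0.6492 -0.3242  0.0167] exp r 0.022000000000000002
c scene [517 213  24  20 170] [0.551  0.5086 0.0255] exp r 0.022000000000000002
c scene [280 225  23  20 357] [0.6407 0.0367 0.0233] exp r 0.022000000000000002
c scene [320 245  30  17  92] [0.6627 0.12   0.0276] exp r 0.022000000000000002
d scene [322 231  28  24 509] [0.6608 0.1201 0.027 ] exp r 0.025
cup [[0.311 0.275 0.016]
 [0.379 0.341 0.077]]
cup0 [[ 0.311 -0.345  0.016]
 [ 0.765  0.341  0.077]]
```

View pics/final.png

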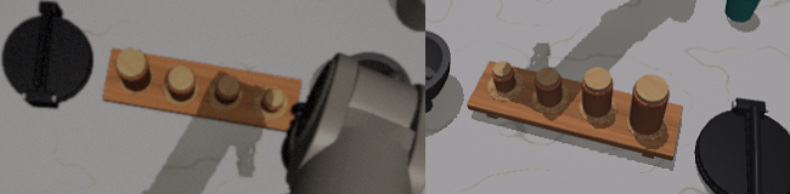

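The final view shows all four jars upright on their coasters, largest next to the press, smallest by the mortar, and the gripper clear. Every jar is within about 3 mm of its coaster's centre.

```bash
python3 -c "
from station import finish_job;print(finish_job())"
```

```text
the job is handed in; nothing more can be done
None
```

The four jars are lined up by size on the shelf, each upright on its coaster: the largest on coaster 1 beside the press, down to the smallest on coaster 4. I handed the job in at about 30 s on the robot's clock; `finish_job()` gives no verdict.

- **Position:** my last check with the top and scene cameras put every jar within about 3 mm of its coaster's centre. The lids were at the right height for standing on the coasters.
- **Cup:** it did not visibly move. Its outline measured the same as at the start, to about 3 mm, apart from some stray same-coloured points in the top view.
- **Grasp force:** the wrist force reached about 50 N for a moment while I closed on the smallest jar, well below the 120 N limit. The jar was unharmed and well gripped afterwards.
- **Tool tilt:** the tool drifted to about 0.02 rad off vertical by the end. The jars still look upright in the last picture, but I did not measure their tilt directly.

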